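# Sort two steel bench dogs by length into their rows

## Task

Two loose steel bench dogs, one long and one short, stand on the bench beside a storage tray with two rows. Put each one away upright, head down as it stands now, on the empty black rubber mark of the row that already holds dogs of its own length.

Things in the scene. Friction and masses are not known exactly. Their poses are not given: they have to be found in the camera images.
- long_dog (a point): Centre (half-way up) of the long loose steel bench dog, standing upright on its head on the bench: 85 mm tall; the head, at the bottom, is a disc 32 mm across, 8 mm thick; above it a round shank 20 mm across runs to the top. This point is 42.5 mm above its underside; z points up the shank. Grip the shank from above.
- short_dog (a point): Centre (half-way up) of the short loose steel bench dog, standing upright on its head on the bench: 55 mm tall; the head, at the bottom, is a disc 32 mm across, 8 mm thick; above it a round shank 20 mm across runs to the top. This point is 27.5 mm above its underside; z points up the shank. Grip the shank from above.
- long_place (a point): Empty black rubber mark (flat, 40 mm across) on the floor of the row for long dogs; its centre. x runs along the row, away from the robot, z up. The row: beech channel, floor 199 x 56 mm, walls 8 mm high; end wall 34 mm from here at -x; 85 mm tall dogs (fixed) stand at x = +65 and +130 mm. The rows differ only in these dogs and lie 110 mm apart; left or right varies.
- short_place (a point): Empty black rubber mark (flat, 40 mm across) on the floor of the row for short dogs; its centre. x runs along the row, away from the robot, z up. The row: beech channel, floor 199 x 56 mm, walls 8 mm high; end wall 34 mm from here at -x; 55 mm tall dogs (fixed) stand at x = +65 and +130 mm. The rows differ only in these dogs and lie 110 mm apart; left or right varies.
Mind the look-alikes: they are no part of the job. Leave any brown or yellow look-alike of the part that bears long_dog alone.

How it is judged:
By the outcome, as a careful person would: the job done as asked, in the order asked, and still so for the second after the job is handed in, with the robot touching nothing.
It also fails if it takes over 64 s, if anything falls off the work surface, if the arm or the gripper's body presses on something with over 40 N, if the wrist force passes 120 N, or if a joint passes its speed limit or range.

## Robot

A 6-joint arm with a two-finger parallel gripper is mounted at the origin on the work surface. World frame = base frame: x ahead of the robot, y to its left, z up, the work surface at z = 0. Lengths are in m, angles in degrees, forces in N, time in s.
With the tool pointing down it reaches from about 0.35 to 0.875 m from the base axis. Payload 4.2 kg.
Tool frame: the origin (TCP) lies midway between the tips of the shut fingers; the grasp point (between the pads) lies 19 mm behind it; z points along the fingers, y is the line along which they close (so a half turn about z gives the same grasp; the last joint's range is limited). The gripper opens to 87 mm and grips with 3 to 60 N. Pads are 19 mm wide; open, the fingers measure 117 mm over their backs; the gripper's body (75 mm by 190 mm) begins 51 mm behind the grasp point.
Start: joints at [85.176, 22.042, 0.453, 0, -68.411, -14.817], TCP at [0.21, 0.589, 0.223] pointing down, gripper open.
Joint ranges: [-179.83, 179.83], [-69.29, 118.12], [-61.27, 80.66], [-181.25, 117.63], [-171.15, -9.14], [-177.46, 177.46]. Speed limits (degrees/s): [159.86, 159.86, 180, 180, 180, 180].

## Interface

Orientations are given as [roll, pitch, yaw] about the fixed x, y, z axes, in that order (R = Rz(yaw) Ry(pitch) Rx(roll)).
In Python, from workcell import env gives the robot as it stands. The module is installed in compiled form; this text tells all that it offers. Calls block until the motion is done:
- env.goto(position, orientation): joint-space move of the TCP to a pose.
- env.move_straight(position, rotation=None, rate=0.15, force_limit=None): straight line of the TCP; rotation=None keeps the orientation; rate is the mean speed in m/s. With force_limit (N) it stops when the force on the tool has changed by that much, and returns True; else False.
- env.set_joints(angles): joint-space move.
- env.gripper_to(opening, grasp_force=None): opening from 0.0 (shut) to 1.0 (fully open); grasp_force is the grip in N (None keeps the last); returns when the fingers have stopped.
- env.dwell(seconds).
- env.inverse_kinematics(position, orientation): joint angles nearest the present ones, or None.
- env.read_state(): the state.
- env.grab_frame(name): name is "side" or "top"; returns a dict with "image" (384x512x3 uint8, blue, green, red), "fx", "fy", "cx", "cy" (pixels), "position" and "orientation" of the camera in the world. Camera axes: x right, y up, looking along -z (the intrinsics and any distortion apply to the point x, -y, -z); pixel columns grow to the right and rows downward; lengths in m; the calibration is good to about 2 mm. A picture is of the moment at which its call begins. There is no depth.
A pose or a line that the arm cannot do raises env.Unreachable and nothing moves.
- env.close_job(): hands the job in; it is judged then, once.
Trained networks look in a picture, given as the dict that the camera call returned (one of the last four; its "shot" number tells which), for a name from the list of things; names that differ only in an ending like _2 or _b are one class to them, and where a whole thing is asked for, a point or a joint stands for the part that bears it (a point fixed in the world has none). Each returns a list of dicts, best first, with "score" (0 to 1); they miss things now and then, are a little off and sometimes report something else, mostly with a low value. They report only what shows in the picture. A call takes as long as a camera call. They do not tell look-alikes from the thing itself.
- env.search_frame(picture, thing): "xyz" ([x, y, z] in m, in world coordinates, good to about 4 mm: the middle of the surface that is visible of it).
- env.trace(picture, thing): "mask" (384x512 bool, what is visible of it).
The state is a dict: "clock": time; "joint_positions": joint angles; "qvel": joint speeds; "joint_torque": joint torques, N m; "position": TCP position; "tool_rot": TCP orientation; "force": force on the tool from outside, world axes, zero at the start; "wrist_torque": the same for the moment, N m; "opening": opening from 0.0 (shut) to 1.0 (fully open); "finger_force": force on a finger pad.
Only numpy, scipy, OpenCV 4.12 (cv2) and the standard library are available. Lean on these libraries where they do the work, as an engineer would, in place of code of your own. Each camera call takes 0.05 s, during which the arm holds its last target. There are 200 camera calls.

## Working session

There is one attempt and no reset: what is moved stays moved. The work goes in short steps, each a Python script; the robot and the scene stay as the last script left them, time stands still between calls to the robot, and variables do not carry over. Pictures are saved under pics/ and viewed, at most 10 in all, crops included, and the job is handed in when it is done.

```bash
mkdir -p pics; cat > h.py <<'E'
import numpy as np, cv2
from scipy.spatial.transform import Rotation as R
from workcell import env
def rot(f): 
    o=np.array(f["orientation"],float)
    return o if o.shape==(3,3) else R.from_euler('xyz',o,degrees=True).as_matrix()
def proj(f,p):
    c=rot(f).T@(np.array(p)-f["position"]); return np.array([f["cx"]+f["fx"]*c[0]/-c[2], f["cy"]+f["fy"]*-c[1]/-c[2]])
def ray(f,u,v):
    return rot(f)@np.array([(u-f["cx"])/f["fx"],-(v-f["cy"])/f["fy"],-1])
def at_z(f,u,v,z):
    d=ray(f,u,v); p=np.array(f["position"]); return p+d*(z-p[2])/d[2]
def tri(obs):
    A=np.zeros((3,3));b=np.zeros(3)
    for f,u,v in obs:
        d=ray(f,u,v);d/=np.linalg.norm(d);P=np.eye(3)-np.outer(d,d);A+=P;b+=P@np.array(f["position"])
    return np.linalg.solve(A,b)
E
python3 - <<'E'
from h import *
ims=[]
for n in("side","top"):
    f=env.grab_frame(n); print(n,{k:v for k,v in f.items() if k!="image"})
    cv2.imwrite(f"pics/{n}0.png",f["image"])
    for t in("long_dog","short_dog","long_place","short_place"):
        for r in env.search_frame(f,t)[:6]: print(t,round(r["score"],2),np.round(r["xyz"],3),np.round(proj(f,r["xyz"])))
print(env.read_state())
E
```

```text
side {'fx': 459.7649422740181, 'fy': 459.7649422740181, 'cx': 249.3364655092258, 'cy': 196.1392021948953, 'position': array([ 0.30779014, -0.76625284,  0.78181383]), 'orientation': array([ 48.072232  ,   1.23390189, -17.89484035]), 'shot': 1}
long_dog 0.84 [ 0.508 -0.208  0.044] [267. 271.]
long_dog 0.75 [ 0.597 -0.277  0.04 ] [321. 287.]
long_dog 0.64 [ 0.517 -0.292  0.044] [286. 303.]
short_dog 0.73 [ 0.455 -0.129  0.024] [231. 256.]
long_place 0.81 [0.655 0.185 0.022] [269. 155.]
short_place 0.56 [0.631 0.3   0.02 ] [248. 135.]
top {'fx': 426.51394125101234, 'fy': 426.51394125101234, 'cx': 248.8195200256078, 'cy': 198.32690755255965, 'position': array([0.35728556, 0.01267066, 1.03955569]), 'orientation': array([ 11.58575112,   0.41877077, -88.6166246 ]), 'shot': 2}
long_dog 0.79 [ 0.516 -0.275  0.049] [376. 220.]
long_dog 0.65 [ 0.596 -0.266  0.043] [371. 187.]
long_dog 0.57 [ 0.502 -0.196  0.044] [342. 225.]
short_dog 0.71 [ 0.46  -0.114  0.026] [307. 243.]
long_place 0.8 [0.645 0.192 0.014] [183. 166.]
long_place 0.66 [ 0.454 -0.116  0.026] [307. 245.]
short_place 0.8 [0.629 0.296 0.02 ] [140. 171.]
{'clock': 0.5, 'joint_positions': array([ 8.51772421e+01,  2.20432316e+01,  4.46642243e-01, -3.07070227e-03,
       -6.84120742e+01, -1.48166911e+01]), 'qvel': array([ 0.01274129, -0.03475305,  0.13053652, -0.03032827, -0.00380296,
        0.01114542]), 'joint_torque': array([ 5.27693028e-04, -3.90071583e+01,  1.87448412e+01,  4.22073573e+00,
        1.50290685e-02, -4.27490534e-05]), 'position': array([0.2100121 , 0.58857723, 0.22248479]), 'tool_rot': array([ 1.79990894e+02,  5.44678509e-04, -1.96405791e+01]), 'force': array([0.05495447, 0.42625282, 0.00541254]), 'wrist_torque': array([0.0188071 , 0.00322683, 0.009814  ]), 'finger_force': 0.0, 'opening': 0.9963541166021536}
```

View pics/side0.png

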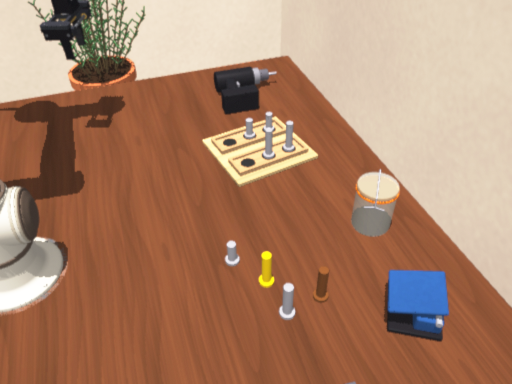

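View pics/top0.png

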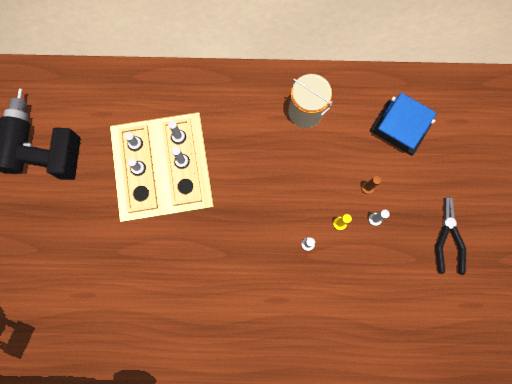

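The pictures show the grey long dog at side (287,301) and top (378,217), and the grey short dog at side (232,252) and top (308,243). The yellow and brown ones are look-alikes. The long row is the right-hand one (-y), with its mark at side (248,162) and top (185,186). The short row's mark is at side (229,142) and top (141,193).

```bash
cat > m.py <<'E'
from h import *
from scipy.ndimage import label
seed={"side":dict(long_dog=(287,301),short_dog=(232,252),yellow=(266,270),brown=(321,285),long_place=(248,162),short_place=(229,142)),
 "top":dict(long_dog=(378,217),short_dog=(308,243),yellow=(343,222),brown=(371,185),long_place=(185,186),short_place=(141,193))}
obs={}
for n in seed:
    f=env.grab_frame(n); g=f["image"].max(2)
    for k,s in seed[n].items():
        if "place" in k:
            l,_=label(g<60); y,x=np.mgrid[-3:4,-3:4]; m=l==l[s[1],s[0]]
            v,u=np.nonzero(m); c=(u.mean(),v.mean()); a=len(u)
        else:
            t="short_dog" if k=="short_dog" else "long_dog"; c=None
            for r in env.trace(f,t):
                v,u=np.nonzero(r["mask"]); cc=((u.min()+u.max())/2,(v.min()+v.max())/2)
                if np.hypot(cc[0]-s[0],cc[1]-s[1])<12 and c is None: c=cc;a=len(u);bb=(u.min(),u.max(),v.min(),v.max())
            print(bb)
        print(n,k,np.round(c,1),a)
        if c is not None: obs.setdefault(k,[]).append((f,*c))
for k,o in obs.items():
    p=tri(o); print(k,np.round(p,4),[np.round(proj(q[0],p)-q[1:],1) for q in o])
E
python3 m.py
```

```text
(np.int64(279), np.int64(294), np.int64(284), np.int64(319))
side long_dog [286.5 301.5] 396
(np.int64(225), np.int64(239), np.int64(241), np.int64(267))
side short_dog [232. 254.] 284
(np.int64(259), np.int64(273), np.int64(252), np.int64(287))
side yellow [266.  269.5] 360
(np.int64(314), np.int64(328), np.int64(267), np.int64(302))
side brown [321.  284.5] 369
side long_place [256.6 193.1] 192849
side short_place [256.6 193.1] 192849
(np.int64(368), np.int64(387), np.int64(211), np.int64(225))
top long_dog [377.5 218. ] 193
(np.int64(300), np.int64(314), np.int64(238), np.int64(250))
top short_dog [307. 244.] 155
(np.int64(333), np.int64(350), np.int64(215), np.int64(229))
top yellow [341.5 222. ] 178
(np.int64(362), np.int64(380), np.int64(177), np.int64(191))
top brown [371. 184.] 164
top long_place [185.2 185.5] 133
top short_place [140.5 192.5] 132
long_dog [ 0.5226 -0.2825  0.0332] [array([-0.1,  0. ]), array([ 0. , -0.1])]
short_dog [ 0.4593 -0.1169  0.0154] [array([-0.4,  0.1]), array([ 0. , -0.4])]
yellow [ 0.5109 -0.1964  0.0347] [array([-0.1,  0. ]), array([ 0. , -0.1])]
brown [ 0.6032 -0.2686  0.036 ] [array([ 0.7, -0.2]), array([-0.1,  0.6])]
long_place [ 0.6263  0.2068 -0.125 ] [array([ 0.7, -0.2]), array([-0.1,  0.8])]
short_place [ 0.6575  0.37   -0.2775] [array([-5.4,  1.3]), array([ 1.2, -5.9])]
```

```bash
cat > m2.py <<'E'
from h import *
from scipy.ndimage import label
obs={}
for n in("side","top"):
    f=env.grab_frame(n)
    for k in("long_place","short_place"):
        rs=env.search_frame(f,k)
        s={"side":dict(long_place=(248,162),short_place=(229,142)),"top":dict(long_place=(185,186),short_place=(141,193))}[n][k]
        g=f["image"].max(2); w=g[s[1]-6:s[1]+7,s[0]-8:s[0]+9]; l,_=label(w<75)
        i=np.bincount(l[l>0]).argmax(); v,u=np.nonzero(l==i); c=(u.mean()+s[0]-8,v.mean()+s[1]-6)
        print(n,k,np.round(c,1),len(u),w.min()); obs.setdefault(k,[]).append((f,*c))
    # fixed dogs
    for t in("long_dog","short_dog"):
        pass
P={}
for k,o in obs.items():
    p=P[k]=tri(o); print(k,np.round(p,4),[np.round(proj(q[0],p)-q[1:],1) for q in o],[np.round(at_z(*q,0.018),4) for q in o])
print(np.linalg.norm(P["long_place"]-P["short_place"]))
f=o[1][0]; print("base dogs top view", [np.round(at_z(f,*q,0.02),3) for q in((181,161),(178,136),(138,168),(134,143))])
f=o[0][0]; cv2.imwrite("pics/c.png",np.hstack([cv2.resize(f["image"][100:190,190:330],None,fx=4,fy=4)[:360,:400],cv2.resize(o[1][0]["image"][110:225,105:220],(400,360))]))
E
python3 m2.py
```

```text
side long_place [247.4 162.2] 54 61
side short_place [229.1 141.9] 42 62
top long_place [185.1 185.9] 158 52
top short_place [140.6 192.9] 156 53
long_place [0.5931 0.1833 0.0162] [array([ 0.5, -0.2]), array([-0.1,  0.6])] [array([0.5908, 0.1809, 0.018 ]), array([0.5942, 0.1828, 0.018 ])]
short_place [0.5727 0.2919 0.0162] [array([ 0.6, -0.2]), array([-0.1,  0.7])] [array([0.5703, 0.2892, 0.018 ]), array([0.574 , 0.2913, 0.018 ])]
0.11050193454159209
base dogs top view [array([0.657, 0.196, 0.02 ]), array([0.722, 0.207, 0.02 ]), array([0.637, 0.302, 0.02 ]), array([0.701, 0.317, 0.02 ])]
```

View pics/c.png

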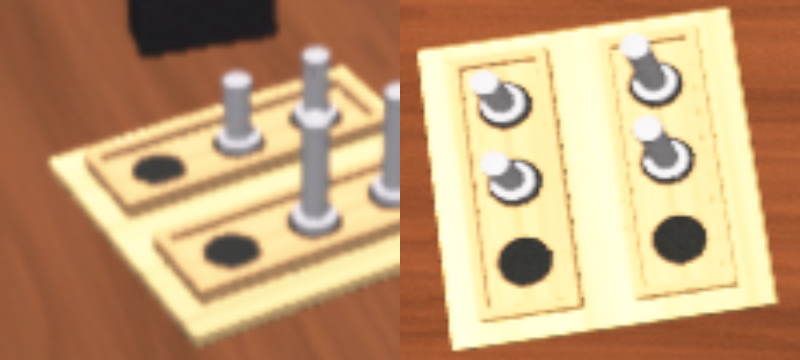

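The crop shows the right-hand row holding the tall dogs and the left-hand row the short ones, with both marks clear. The marks measure 110.5 mm apart, floor z is about 16 mm and row yaw about 10.6°. The dogs' bounding-box centres come out low, so I'll fit a dog model to the boxes instead.

```bash
cat > fit.py <<'E'
from h import *
from scipy.optimize import least_squares
t=np.linspace(0,2*np.pi,60); C=np.c_[np.cos(t),np.sin(t),0*t]
F={n:env.grab_frame(n) for n in("side","top")}
def model(x,y,h,z0=0.): return np.vstack([C*[r,r,0]+[x,y,z0+z] for r,z in((.016,0),(.016,.008),(.01,.008),(.01,h))])
def bbox(f,P):
    q=np.array([proj(f,p) for p in P]); return np.r_[q.min(0),q.max(0)]
def fit(seeds,t,g):
    B={}
    for n,f in F.items():
        for r in env.trace(f,t):
            v,u=np.nonzero(r["mask"]); 
            if len(u) and np.hypot(u.mean()-seeds[n][0],v.mean()-seeds[n][1])<12: B[n]=np.r_[u.min()-.0,v.min()-.0,u.max()+1,v.max()+1]-.5; break
    s=least_squares(lambda p:np.r_[tuple(bbox(F[n],model(*p[:3],p[3]))-B[n] for n in B)],[*g,0.])
    return s.x,s.fun
if __name__=="__main__":
    np.set_printoptions(precision=4,suppress=True)
    print(fit(dict(side=(287,301),top=(378,217)),"long_dog",(.52,-.28,.085)))
    print(fit(dict(side=(232,254),top=(307,244)),"short_dog",(.46,-.117,.055)))
    print(fit(dict(side=(266,270),top=(342,222)),"long_dog",(.51,-.196,.085)))
E
python3 fit.py
```

```text
(array([ 0.5232, -0.2849,  0.0787,  0.0003]), array([ 0.0348,  0.1702,  0.3977, -0.2714, -0.402 , -0.2341,  0.2746,
        0.7915]))
(array([ 0.4593, -0.1194,  0.052 , -0.001 ]), array([ 0.3242, -0.0278, -0.    , -0.0495,  0.1065, -0.0785, -0.1417,
        0.4436]))
(array([ 0.5114, -0.1973,  0.08  ,  0.0001]), array([ 0.1737, -0.0023,  0.4048, -0.1408, -0.0458, -0.0771, -0.0635,
        0.767 ]))
```

```bash
cat >> h.py <<'E'
def best(p,yaw):
    q0=np.array(env.read_state()["joint_positions"]); c=[]
    for y in(yaw,yaw-180 if yaw>0 else yaw+180):
        q=env.inverse_kinematics(list(p),[180,0,y])
        if q is not None: c.append((np.abs(np.array(q)-q0).max(),y,q))
    c.sort(key=lambda a:a[0]); print("yaw",c[0][1],np.round(c[0][2],1)); return c[0][1]
def pick(x,y,zg,yaw,up=0.26):
    yw=best([x,y,up],yaw); env.goto([x,y,0.20],[180,0,yw]); env.gripper_to(0.6)
    if env.move_straight([x,y,zg-0.019],rate=0.12,force_limit=8): print("CONTACT",env.read_state()["position"])
    env.gripper_to(0.0,grasp_force=30); s=env.read_state(); print("grip",s["opening"]*87,s["finger_force"],s["position"],s["clock"])
    env.move_straight([x,y,up],rate=0.2)
    s=env.read_state(); print("lift",s["opening"]*87,s["finger_force"],s["force"],s["clock"])
E
python3 - <<'E'
from h import *
pick(.5232,-.2849,.064,45)
p=[.594,.183,.26]; y=best(p,10.6); env.goto(p,[180,0,y]); env.dwell(.2)
for n in("side","top"):
    f=env.grab_frame(n); cv2.imwrite(f"pics/{n}1.png",f["image"])
    for r in env.trace(f,"long_dog")[:8]:
        v,u=np.nonzero(r["mask"]); print(n,round(r["score"],2),u.min(),u.max(),v.min(),v.max())
    print(n,proj(f,[.594,.183,.26-.045+.0425]))
print(env.read_state()["clock"],env.read_state()["force"])
E
```

```text
yaw -135 [-13.   17.9  -0.4   0.  -71.8 -32. ]
grip 19.174278505015387 29.99947449658066 [ 0.5231103  -0.28484349  0.04506141] 7.925
lift 19.25517088552806 29.99938514549285 [-0.01984779 -0.56573157 -1.9368399 ] 9.15
yaw -169.4 [  32.    20.4    3.4   -0.   -73.  -111.4]
side 0.61 313 329 267 303
side 0.59 259 273 252 287
side 0.55 241 253 66 101
side [245.94786834  81.17616388]
top 0.64 334 349 215 229
top 0.45 361 380 176 193
top 0.42 158 176 152 169
top [165.75576814 157.25054346]
11.275 [-0.5557523   0.62107294 -3.68073773]
```

```bash
python3 - <<'E'
from fit import *
for n,f in F.items():
    print(n,np.round(bbox(f,model(.594,.183,.085,.215)),1))
    J=[np.round(proj(f,np.array([.594,.183,.22])+d)-proj(f,[.594,.183,.22]),2) for d in np.eye(3)[:2]*.005]; print(J)
a=cv2.imread("pics/side1.png")[50:130,200:300]; b=cv2.imread("pics/top1.png")[120:200,120:220]
cv2.imwrite("pics/d.png",np.hstack([cv2.resize(a,(400,320)),cv2.resize(b,(400,320))]))
E
```

```text
side [239.7  62.4 253.  100.5]
[array([ 1.97, -0.36]), array([-0.62, -0.98])]
top [155.6 145.1 177.9 171.2]
[array([ 0.15, -2.41]), array([-2.5 , -0.05])]
```

View pics/d.png

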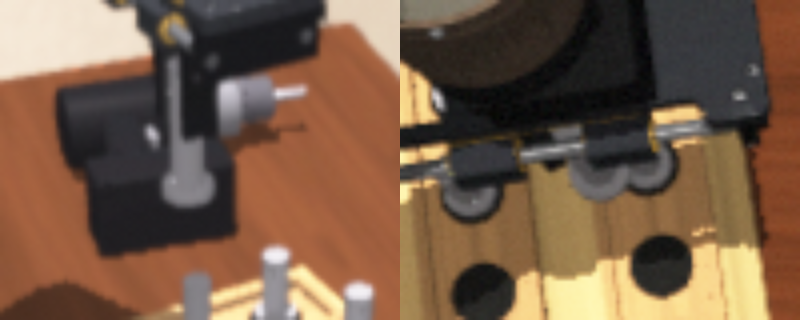

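The held dog hangs upright, with its head at about (247,97) in side view. Both views put it roughly 2.5 mm too far in +x relative to the mark. I'll correct for that and lower it.

```bash
cat >> h.py <<'E'
def place(x,y,off,floor=.016):
    env.move_straight([x,y,floor+off+.012],rate=0.15); env.dwell(.2)
    hit=env.move_straight([x,y,floor+off-.012],rate=0.02,force_limit=5)
    s=env.read_state(); print("hit",hit,"bottom z",s["position"][2]-off,s["force"],s["clock"])
E
python3 - <<'E'
from h import *
place(.5915,.1835,.045)
for n in("side","top"):
    f=env.grab_frame(n); cv2.imwrite(f"pics/{n}2.png",f["image"])
    for r in env.trace(f,"long_dog")[:8]:
        v,u=np.nonzero(r["mask"]); print(n,round(r["score"],2),u.min(),u.max(),v.min(),v.max())
a=cv2.imread("pics/side2.png")[100:190,190:300]; b=cv2.imread("pics/top2.png")[130:220,120:230]
cv2.imwrite("pics/e.png",np.hstack([cv2.resize(a,(400,330)),cv2.resize(b,(400,330))]))
E
```

```text
hit True bottom z 0.0180264164629199 [-0.09500152  0.46714468  3.98492394] 13.6167
side 0.87 259 273 252 287
side 0.58 313 329 267 302
side 0.42 243 252 153 164
top 0.76 361 380 176 193
top 0.64 333 349 215 229
top 0.58 180 186 188 191
```

View pics/e.png

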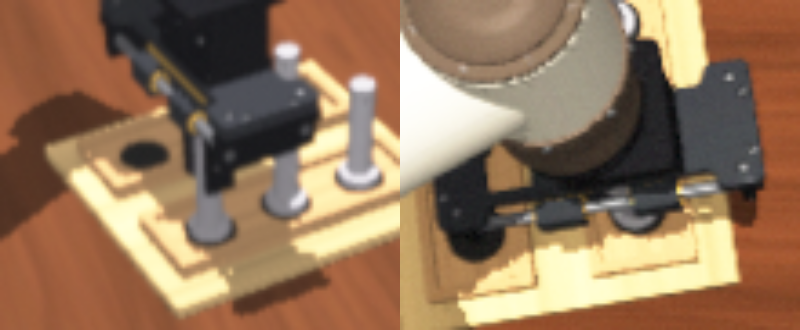

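The head sits centred on the mark in both views (side (247,163), black rim all round). I'll release it and fetch the short one.

```bash
python3 - <<'E'
from h import *
x,y,z=env.read_state()["position"]
env.gripper_to(0.5); env.move_straight([x,y,.25],rate=0.2)
pick(.4593,-.1194,.043,123)
p=[.573,.2915,.22]; y=best(p,10.6); env.goto(p,[180,0,y]); env.dwell(.2)
from fit import model,bbox
for n in("side","top"):
    f=env.grab_frame(n); cv2.imwrite(f"pics/{n}3.png",f["image"]); print(n,np.round(bbox(f,model(p[0],p[1],.055,.22-.024)),1))
    for r in env.trace(f,"short_dog")[:8]:
        v,u=np.nonzero(r["mask"]); print(n,round(r["score"],2),u.min(),u.max(),v.min(),v.max())
a=cv2.imread("pics/side3.png")[50:190,180:310]; b=cv2.imread("pics/top3.png")[100:240,90:220]
cv2.imwrite("pics/f.png",np.hstack([cv2.resize(a,(400,430)),cv2.resize(b,(400,430))]))
print(env.read_state()["clock"])
E
```

```text
yaw 123 [   5.1    5.6  -16.2   -0.   -68.2 -152.1]
grip 19.22837830301004 29.953717016614974 [ 0.45887352 -0.11948582  0.02394944] 19.6917
lift 19.00449677945743 29.95388359297067 [ 0.28858968  0.09126557 -1.88938547] 21.025
yaw -169.4 [  41.4   23.9    3.    -0.   -69.1 -120.8]
side [220.1  63.7 232.5  88.2]
side 0.59 221 232 68 88
top [104.2 162.5 126.  182.5]
23.1
```

View pics/f.png

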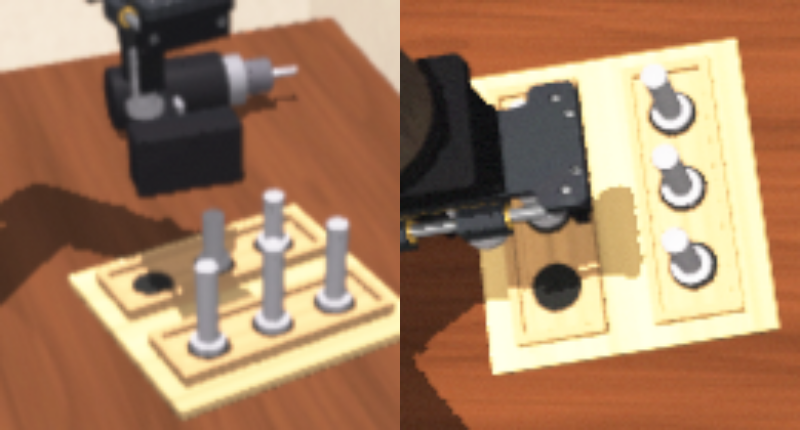

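The long dog stands on its mark. The short one hangs upright at side (226,84), about where predicted. I'll lower it with a small correction.

```bash
python3 - <<'E'
from h import *
place(.572,.291,.024,.0175)
for n in("side","top"):
    f=env.grab_frame(n); cv2.imwrite(f"pics/{n}4.png",f["image"])
a=cv2.imread("pics/side4.png")[90:190,180:300]; b=cv2.imread("pics/top4.png")[120:220,100:220]
cv2.imwrite("pics/g.png",np.hstack([cv2.resize(a,(400,333)),cv2.resize(b,(400,333))]))
E
```

```text
hit True bottom z 0.01794852720280083 [-1.44060231  0.00739439  4.63280538] 25.2417
```

View pics/g.png

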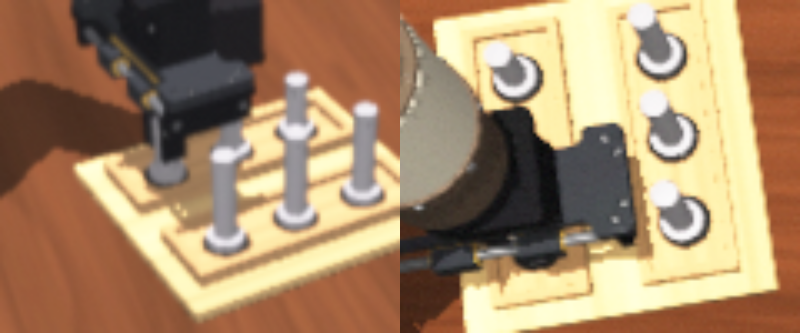

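The short dog's head sits on its mark at side (229,142), with the black rim showing. I'll release it, back off and check.

```bash
python3 - <<'E'
from h import *
x,y,z=env.read_state()["position"]
env.gripper_to(0.5); env.move_straight([x,y,.25],rate=0.2); env.goto([.5,.0,.3],[180,0,-169.4])
for n in("side","top"):
    f=env.grab_frame(n); cv2.imwrite(f"pics/{n}5.png",f["image"])
a=cv2.imread("pics/side5.png")[90:190,180:300]; b=cv2.imread("pics/top5.png")[120:220,100:220]
cv2.imwrite("pics/i.png",np.hstack([cv2.resize(a,(400,333)),cv2.resize(b,(400,333))])); print(env.read_state()["clock"])
E
```

```text
28.5417
```

View pics/i.png

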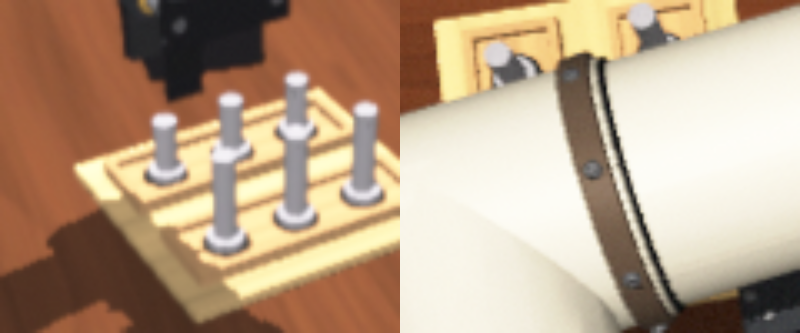

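Both dogs stand upright on their marks, in line with the fixed ones, and the robot is clear of everything.

```bash
python3 -c "
from workcell import env
print(env.close_job())"
```

```text
the job is handed in; nothing more can be done
None
```

The long and the short dog each stand upright, head down, on the empty mark of their own row; the look-alikes were left alone, and the job was handed in at about 29 s of the 64 s allowed.

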